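# Re-tension the quick-release on a trimming board's length stop

## Robot

A 6-joint arm with a two-finger parallel gripper is mounted at the origin on the work surface. World frame = base frame: x ahead of the robot, y to its left, z up, the work surface at z = 0. Lengths are in m, angles in rad, forces in N, time in s.
With the tool pointing down it reaches from about 0.275 to 0.775 m from the base axis. Payload 14.6 kg.
Tool frame: the origin (TCP) lies between the finger pads; the fingertips stand r.tcp_to_tips ahead of it and the grasp point (between the pads) lies 6 mm ahead of it (r.tcp_to_tips is the distance from the TCP to the fingertips, in m); z points along the fingers, y is the direction in which the jaws open and shut (so a half turn about z gives the same grasp; the last joint's range is limited). The gripper opens to 85 mm and grips with 20 to 120 N. Pads are 22 mm wide; open, the fingers measure 114 mm over their backs; the gripper's body (76 mm by 85 mm) begins 54 mm behind the grasp point. The pads swing forward as they close: fully open they stand 13 mm farther back than shut.
Start: joints at [1.179, 0.263, -0.048, 1.259, 0, 1.415], TCP at [0.123, 0.51, 0.256] pointing down, gripper open.
Joint ranges: [-2.65, 2.65], [-0.89, 1.7], [-1.18, 1.37], [-2.13, 2.11], [-1.35, 1.29], [-3.14, 3.14]. Speed limits (rad/s): [1.89, 1.89, 2.57, 2.79, 3.14, 3.14].

## Interface

Orientations are given as a unit quaternion [x, y, z, w].
In Python, from rig import r gives the robot as it stands.
- The arm moves only by the tool servo_tool, never from a script. Its arguments are lists of equal length, an entry for each row: "twist": the turn, a rotation vector about the tool's x, y, z in rad, a list of three; "travel": the shift along the tool's x, y, z in cm, a list of three; "grip": the gripper command: -1 is fully open, 1 is shut, values between are in proportion. A call has 1 to 8 rows; each row is the pose to reach, as a shift and turn from the pose commanded when the call began, along the tool's axes at that moment; what a row does not reach only later rows make up. A row lasts 1/12 s, in which the tool goes at most 41.7 mm and 7.16 degrees, less where a joint would pass 70% of its speed; a pose out of reach is approached as far as the arm can. A call with a gripper value outside its range is refused whole. The fingers move at their own pace and stop on an object; "squeeze" is the grip in N (left out, the last holds). Time passes only in rows, so rows that repeat a pose let the fingers close. It gives the time, the measured TCP pose, the force and the opening at its end, in the units of the state.
- r.get_obs(): the state, without advancing time (a new reading comes with each control period).
- r.camera(name): name is "scene" or "top" or "wrist"; returns a dict with "pixels" (480x640x3 uint8, red, green, blue), "K" (3x3 intrinsics, pixels), "k1" (the pictures are not rectified: a ray, as slopes to the right and down, at radius r is drawn at 1 + k1 r^2 times it, then the intrinsics apply), "rvec" (rotation vector, rad) and "tvec" (3), from world to camera coordinates, as OpenCV has them. Camera axes: x right, y down, z forward; pixel columns grow to the right and rows downward; lengths in m; the calibration is good to about 2 mm. A picture is of the moment at which its call begins. There is no depth.
- r.hand_in(): hands the job in, once; it reports no verdict.
Trained networks look in the newest picture that a camera, given by its name, has taken for a name from the list of things; names that differ only in an ending like _2 or _b are one class to them, and where a whole thing is asked for, a point or a joint stands for the part that bears it (a point fixed in the world has none). Each returns a list of dicts, best first, with "conf" (0 to 1); they miss things now and then, are a little off and sometimes report something else, mostly with a low value. They report only what shows in the picture. A call takes as long as a camera call.
- r.search_frame(thing, camera): "point" ([column, row] in pixels, amid what is visible of it).
The state is a dict: "time_s": time; "joint_positions": joint angles; "qd": joint speeds; "tau": joint torques, N m; "tcp_pos": TCP position; "ee_rot": TCP orientation; "force": force on the tool from outside, world axes, zero at the start; "ft_torque": the same for the moment, N m; "opening": opening from 0.0 (shut) to 1.0 (fully open).
Only numpy, scipy, OpenCV 4.12 (cv2) and the standard library are available. Lean on these libraries where they do the work, as an engineer would, in place of code of your own. Each camera call takes 0.05 s, during which the arm holds its last target. There are 200 camera calls.

## Task

The length stop on the sloping trimming board is only loosely clamped: its quick-release needs more tension. Flip the cam lever open, well down behind the board, and while it is open screw the wing nut clockwise until it is finger-tight; then flip the lever fully shut again. Leave the cup, the tin and the block beside the board where they stand.

Things in the scene. Friction and masses are not known exactly. Their poses are not given: they have to be found in the camera images.
- board: Sloping wooden trimming board with white facing, fixed to the bench. Origin: on the bench under its middle; x level from low to high edge, y along its width, z up. Plank 240 mm (up the slope) x 340 wide x 18, rising 35 degrees to +x: low edge at x = -100 mm, high edge at x = 87 to 97, z = 168 to 183 mm. Rear legs at y = -140, +140. Nothing on it is higher than 220 mm.
- length_stop (a point): Middle of the upper face of the length stop: a pale batten 32 mm wide, 14 mm thick, 205 mm long, lying straight up the plank at the board's y = 16 mm. The quick-release skewer goes through stop and plank 28 mm below the plank's high edge, square to the plank: wing nut on the upper face, cam lever behind. Axes as the board's.
- nut_wing (a point): Middle of the steel wing nut's wings, on the skewer's axis, 32 mm off the stop's face, 30 mm off the nut's seat. z: skewer axis, out of the board (35 degrees from vertical, leaning to the low edge); x along the wings, y across. Wings and web 8 mm thick; wings 70 mm over the tips, 16 to 43 mm off the seat; web 34 mm long, 8 to 36 mm off it. Hub 25 mm across up to 8 mm, flange 31 mm.
- nut (a joint): Turn of the wing nut, rad; grows when turned clockwise as seen from outside, looking at the nut against its z axis (tightening). Finger-tight, and at a stop, at 2.2; starts between 0.2 and 1.2. It drags with about 0.3 N m, stays where it is left and moves in by only 0.5 mm per rad. The wings turn with it.
- lever_pivot (a point): Centre of the cam lever's pivot pin, behind the plank, 14 mm below its underside at the skewer. The pin lies along the board's y axis.
- lever_grip (a point): Point in the steel cam lever's finger paddle, 94 mm from the pivot pin. Paddle: 16 mm wide (along the board's y), 10 mm thick, from 50 to 112 mm from the pin. x points from pin to tip, y along the pin. Shut, the lever points up the slope (35 degrees above level) and its paddle stands out beyond the plank's high edge with free space around it.
- lever (a joint): Swing of the cam lever, rad: 0 fully shut, growing as the tip swings out and down behind the board (a turn about the board's +y), 1.6 at its open stop; properly open from 1.0 on, pointing clearly downward. Stays where it is left (0.2 N m friction). Shutting it on a tight nut takes up to 0.55 N m half-way (6 N at lever_grip), then it goes over centre and stays shut.
- paste_cup: White plastic paste cup, 68 mm across, 58 mm high, with a spatula standing in it; bystander to the board's -y side. Origin: centre of its underside.
- tin: Plain round tin, 68 mm across, 75 mm high; bystander behind the board's +y side. Origin: centre of its underside.
- pad_block: Low wooden block 110 x 80 x 28 mm with a white face; bystander behind the board's -y side. Origin: centre of its underside.

How it is judged:
By the outcome, as a careful person would: the job done as asked, in the order asked, and still so for the second after the job is handed in, with the robot touching nothing.
It also fails if it takes over 62 s, if anything falls off the work surface, if the arm or the gripper's body presses on something with over 40 N, if the wrist force passes 120 N, or if a joint passes its speed limit or range.

## Working session

There is one attempt and no reset: what is moved stays moved. The work goes in short steps, Python scripts to look and compute and a tool call to move; the robot and the scene stay as the last step left them, time stands still between calls to the robot, and variables do not carry over. Pictures are saved under pics/ and viewed, about 8 in all and at most 12, crops included, and the job is handed in when it is done.

Besides the shell and the picture viewer there is one more tool, called after "Request:" as name(argument=value, ...) on one line, values as JSON. servo_tool: Moves the arm, as the interface text tells. Its arguments: {"type":"object","properties":{"twist":{"type":"array"},"travel":{"type":"array"},"grip":{"type":"array"},"squeeze":{"type":"number"}},"required":["twist","travel","grip"]}

```bash
ls; mkdir -p pics
python3 - <<'E'
from rig import r
import cv2
o=r.get_obs(); print(o['time_s'],o['tcp_pos'],o['ee_rot'],o['opening'],r.tcp_to_tips)
for c in ['scene','top']:
    d=r.camera(c); cv2.imwrite(f'pics/{c}0.png',d['pixels'][:,:,::-1])
    print(c,d['K'].tolist() if hasattr(d['K'],'tolist') else d['K'],d['k1'],d['rvec'],d['tvec'])
    for t in ['board','length_stop','nut_wing','lever_pivot','lever_grip','paste_cup','tin','pad_block']:
        print(t,[(x['point'],round(x['conf'],2)) for x in r.search_frame(t,c)][:3])
E
```

```text
pics
0.0 [0.12306363 0.510125   0.25583383] [ 1.18113320e-01  9.92999981e-01 -5.08789992e-04 -1.51871795e-04] 0.9985335110295821 0.025
scene [[553.9426309970983, 0.0, 318.57090850987527], [0.0, 553.9426309970983, 252.7655614376254], [0.0, 0.0, 1.0]] -0.1201651880835904 [ 0.86161099  2.71613404 -0.85560846] [ 0.46887547 -0.18178729  1.56405196]
board [([319.5, 226.5], 0.71)]
length_stop []
nut_wing [([317.5, 215.5], 0.69), ([313.2, 246.5], 0.34)]
lever_pivot [([308.4, 247.6], 0.56)]
lever_grip [([310.2, 248.4], 0.59)]
paste_cup [([230.4, 212.5], 0.67)]
tin [([402.0, 306.5], 0.88), ([319.2, 226.7], 0.42), ([307.5, 248.2], 0.32)]
pad_block [([243.0, 302.3], 0.67)]
top [[514.4155189580209, 0.0, 325.9312870040696], [0.0, 514.4155189580209, 239.43674644711345], [0.0, 0.0, 1.0]] 0.0291421062758824 [ 2.1869539  -2.14940559  0.07403469] [-0.00802924  0.5551167   1.19787097]
board [([371.9, 266.5], 0.83)]
length_stop [([372.0, 263.9], 0.82)]
nut_wing [([351.1, 250.2], 0.81)]
lever_pivot [([327.2, 215.5], 0.59)]
lever_grip [([321.6, 212.6], 0.61)]
paste_cup [([459.8, 201.5], 0.81)]
tin [([247.2, 280.3], 0.61), ([322.8, 211.7], 0.18)]
pad_block [([358.2, 166.2], 0.83)]
```

View pics/scene0.png

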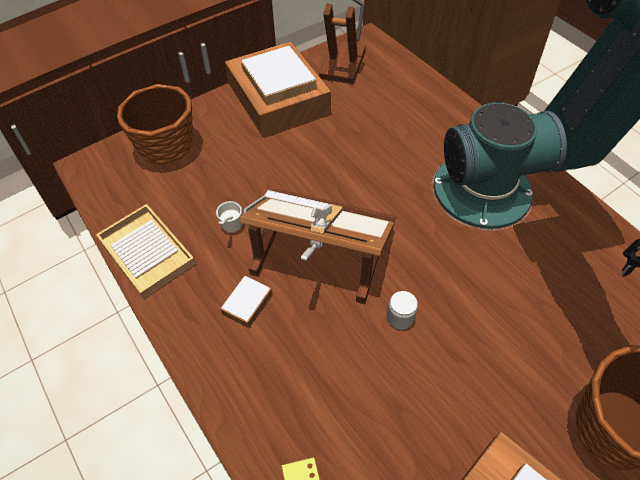

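View pics/top0.png

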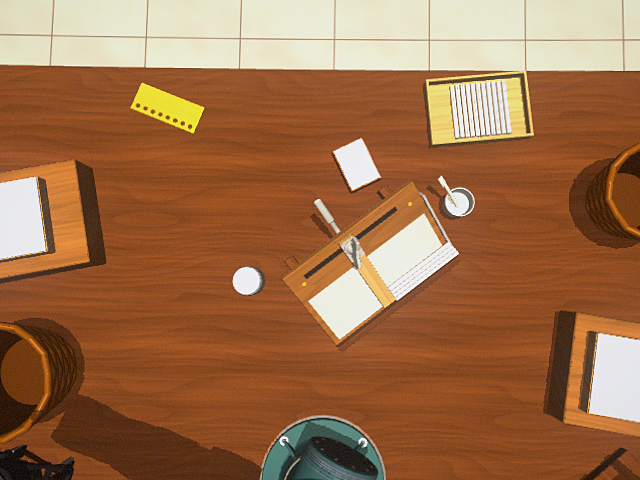

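Scene: the board stands between robot and lever, high edge away from the robot; nut at top (351,250), lever paddle at top (325,217). I'll fit the board pose from plank corners, refined in a zoomed crop.

```bash
cat > h.py <<'E'
from rig import r
import numpy as np, cv2
from scipy.optimize import least_squares
from scipy.spatial.transform import Rotation as R
def proj(d,P):
    P=np.atleast_2d(P); Q=R.from_rotvec(np.ravel(d['rvec'])).apply(P)+np.ravel(d['tvec'])
    s=Q[:,:2]/Q[:,2:]; s=s*(1+d['k1']*(s**2).sum(1,keepdims=True)); K=np.array(d['K'])
    return s@K[:2,:2].T+K[:2,2]
c,s=np.cos(np.radians(35)),np.sin(np.radians(35))
U=np.array([c,0,s]); N=np.array([-s,0,c])
up=np.array([.087,0,.183])
SK=up-.028*U+np.array([0,.016,0])
NUT=SK+.046*N; PIV=SK-.032*N
def grip(q,L=.094): return PIV+L*np.array([np.cos(np.radians(35)-q),0,np.sin(np.radians(35)-q)])
def W(b,P): return R.from_rotvec([0,0,b[2]]).apply(np.atleast_2d(P))+[b[0],b[1],0]
E
python3 - <<'E'
from h import *
o=cv2.imread('pics/top0.png')[165:365,265:485]; cv2.imwrite('pics/topc.png',cv2.resize(o,None,fx=3,fy=3,interpolation=cv2.INTER_CUBIC))
dt=r.camera('top'); ds=r.camera('scene')
hp=up+np.array([0,.17,0]); hm=up-np.array([0,.17,0]); lp=hp-.24*U; lm=hm-.24*U
P=np.array([hp,hm,lp,lm,NUT])
pt=np.array([[284,280],[416,183],[340,347],[458,250],[351,250]])
f=lambda b:(proj(dt,W(b,P))-pt).ravel()
best=min((least_squares(f,[.4,-.05,y],loss='soft_l1') for y in np.arange(-3,3,.5)),key=lambda q:q.cost)
b=best.x;print(b,f(b).round(1))
print('scene pred nut, grip0, corners',proj(ds,W(b,np.array([NUT,grip(0),hp,hm]))).round(1).tolist())
print('top grip0,piv',proj(dt,W(b,np.array([grip(0),PIV]))).round(1).tolist())
E
```

```text
[ 0.49752834 -0.1029693   0.66768625] [-0.6 -2.1 -1.8 -4.3  0.8  0.3 -0.2  7.4  7.   1. ]
scene pred nut, grip0, corners [[320.2, 210.6], [304.2, 255.3], [380.3, 248.4], [237.8, 215.1]]
top grip0,piv [[321.7, 204.2], [344.0, 236.4]]
```

View pics/topc.png

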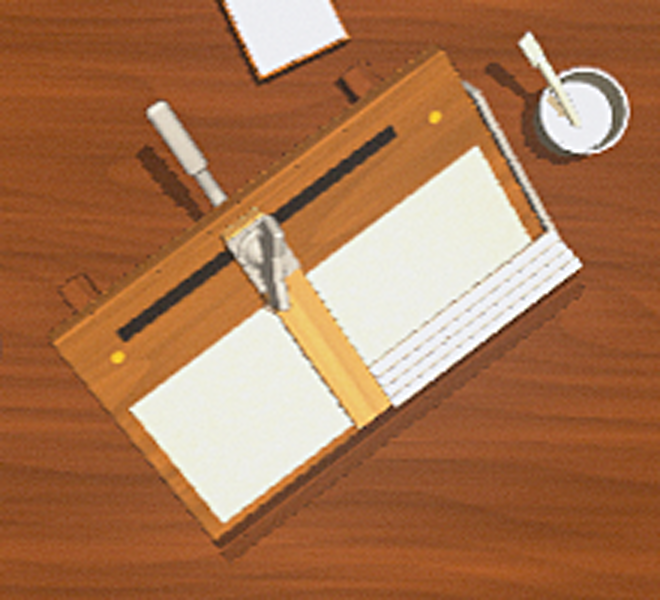

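Run:
```python
from h import *
dt=r.camera('top'); ds=r.camera('scene')
hp=up+np.array([0,.17,0]); hm=up-np.array([0,.17,0]); lp=hp-.24*U
P=np.array([hp,hm,lp,grip(0,.112)])
pt=np.array([[282.7,279],[412.7,182],[337.7,346],[317.3,200.3]])
Ps=np.array([hp,hm,grip(0,.112)]); ps=np.array([[382,250],[241,215],[305,257]])
f=lambda b:np.r_[(proj(dt,W(b,P))-pt).ravel(),(proj(ds,W(b,Ps))-ps).ravel()]
b=least_squares(f,[.5,-.1,.66],loss='soft_l1').x;print(b,f(b).round(1))
print('nut',W(b,NUT),'piv',W(b,PIV),'grip0',W(b,grip(0)),'grip1.6',W(b,grip(1.6)))
print('px top nut/skew',proj(dt,W(b,np.array([NUT,SK+.014*N,grip(0)]))),'scene',proj(ds,W(b,np.array([NUT,SK+.014*N,grip(0)]))))
# wing angle: project wings in top crop coordinates
for q in np.arange(0,3.1,.3):
    w=[NUT+k*.03*(np.cos(q)*U+np.sin(q)*np.array([0,1,0])) for k in(-1,1)]
    print(round(q,1),((proj(dt,W(b,w))-[265,165])*3).round().tolist())
```

```text
[ 0.49211562 -0.09920302  0.65376476] [-1.4  0.3  0.8 -0.2  0.3  3.2 -1.1 -0.7  0.5 -0.9 -0.5 -0.8 -1.1  0.8]
nut [[ 0.51229451 -0.06358651  0.20462085]] piv [[ 0.54780829 -0.0363772   0.14072699]] grip0 [[0.6089311  0.01045277 0.19464318]] grip1.6 [[ 0.58880394 -0.0049679   0.06218521]]
px top nut/skew [[356.28452498 253.38920988]
 [350.45547764 247.02391137]
 [320.62220985 206.09450768]] scene [[322.80442865 210.61043111]
 [320.52018114 223.7240154 ]
 [306.17679659 255.11952164]]
0.0 [[294.0, 296.0], [253.0, 234.0]]
0.3 [[304.0, 287.0], [243.0, 243.0]]
0.6 [[311.0, 276.0], [236.0, 255.0]]
0.9 [[314.0, 264.0], [232.0, 267.0]]
1.2 [[315.0, 252.0], [233.0, 279.0]]
1.5 [[311.0, 241.0], [237.0, 289.0]]
1.8 [[304.0, 232.0], [244.0, 298.0]]
2.1 [[294.0, 226.0], [254.0, 303.0]]
2.4 [[283.0, 224.0], [265.0, 305.0]]
2.7 [[270.0, 225.0], [277.0, 304.0]]
3.0 [[258.0, 230.0], [289.0, 299.0]]
```

```bash
cat >> h.py <<'E'
import json,os
B=np.array([.4921,-.0992,.6538])
BR=R.from_rotvec([0,0,B[2]])
def leverpose(q,a,L=.100,back=0.):  # tool tilt a (body leaning away from board)
    Rm=BR.as_matrix()@np.array([[-np.cos(a),0,-np.sin(a)],[0,1,0],[np.sin(a),0,-np.cos(a)]])
    g=W(B,grip(q,L))[0]
    return g-Rm[:,2]*(.006+back),R.from_matrix(Rm)
def nutpose(wa,off=.0,back=0.):  # wa: wing dir angle from U toward board y; tool x along -wing
    Y=np.array([0,1,0]); w=np.cos(wa)*U+np.sin(wa)*Y; z=-N; x=-w; y=np.cross(z,x)
    Rm=BR.as_matrix()@np.c_[x,y,z]
    return W(B,NUT)[0]-Rm[:,2]*(.006+off+back),R.from_matrix(Rm)
def plan(*T,cmd=None):
    """print twist/travel relative to commanded pose cmd (default measured)"""
    o=r.get_obs(); 
    p0,R0=(np.array(o['tcp_pos']),R.from_quat(o['ee_rot'])) if cmd is None else cmd
    for p,Rt in T:
        print('twist',np.round((R0.inv()*Rt).as_rotvec(),3).tolist(),'travel',np.round(R0.inv().apply(p-p0)*100,2).tolist())
def st():
    o=r.get_obs(); print({k:np.round(o[k],3).tolist() for k in ['time_s','joint_positions','tcp_pos','force','ft_torque','opening']})
E
python3 - <<'E'
from h import *
print('hover');p,Rt=leverpose(0,0,back=.1);print(p);plan((p,Rt),leverpose(0,0))
for q in [0,.5,1,1.5]: print(q,leverpose(q,0)[0])
E
```

```text
hover
[0.61281297 0.0134492  0.30408464]
twist [-0.0, -0.0, -0.891] travel [-59.25, -36.82, -4.78]
twist [-0.0, -0.0, -0.891] travel [-59.25, -36.82, 5.22]
0 [0.61281297 0.0134492  0.20408464]
0.5 [0.62668097 0.02407511 0.15779082]
1 [0.62123382 0.0199014  0.10878819]
1.5 [0.59780517 0.00194995 0.06907431]
```

Request:
servo_tool(twist=[[0,0,0],[0,0,-0.1],[0,0,-0.2],[0,0,-0.3],[0,0,-0.4],[0,0,-0.45],[0,0,-0.45],[0,0,-0.45]], travel=[[0,0,-4.5],[-4,-2.5,-4.5],[-8,-5,-4.5],[-12,-7.5,-4.5],[-16,-10,-4.5],[-20,-12.5,-4.5],[-24,-15,-4.5],[-28,-17.5,-4.5]], grip=[-1,-1,-1,-1,-1,-1,-1,-1], squeeze=40)

```text
time_s: 1.77
tcp_pos: [0.3263, 0.3024, 0.3015]
ee_rot: [-0.107, 0.994, 0.0, 0.0]
force: [1.5, 1.9, -0.1]
opening: 0.999
```

```bash
python3 -c "
from h import *
st();plan(leverpose(0,0,back=.1))"
```

```text
{'time_s': 1.767, 'joint_positions': [0.564, 0.113, -0.12, 1.337, 0.0, 0.35], 'tcp_pos': [0.326, 0.302, 0.301], 'force': [1.498, 1.855, -0.111], 'ft_torque': [0.014, -0.013, 0.026], 'opening': 0.999}
twist [0.0, 0.001, -0.44] travel [-21.86, -34.31, -0.25]
```

Request:
servo_tool(twist=[[0,0,-0.1],[0,0,-0.2],[0,0,-0.3],[0,0,-0.4],[0,0,-0.44],[0,0,-0.44],[0,0,-0.44],[0,0,-0.44]], travel=[[-2,-3.4,0],[-4.2,-6.8,0],[-6.3,-10.2,0],[-8.5,-13.6,0],[-10.6,-17,0],[-12.7,-20.4,0],[-14.8,-23.8,0],[-17,-27.2,0]], grip=[-1,-1,-1,-1,-1,-1,-1,-1])

```text
time_s: 2.43
tcp_pos: [0.5501, 0.0722, 0.3014]
ee_rot: [-0.321, 0.947, -0.0, 0.0]
force: [-0.3, 0.6, -0.4]
opening: 0.998
```

```bash
python3 -c "
from h import *
st();plan(leverpose(0,0,back=.1))"
```

```text
{'time_s': 2.433, 'joint_positions': [-0.016, 0.307, 0.137, 1.4, 0.0, -0.669], 'tcp_pos': [0.55, 0.072, 0.301], 'force': [-0.298, 0.601, -0.366], 'ft_torque': [-0.017, 0.003, -0.015], 'opening': 0.998}
twist [-0.0, 0.0, -0.001] travel [-1.41, -8.48, -0.27]
```

Request:
servo_tool(twist=[[0,0,0],[0,0,0],[0,0,0],[0,0,0]], travel=[[-0.6,-3.5,0],[-1.1,-6.5,0],[-1.4,-8.5,0],[-1.4,-8.5,0]], grip=[-1,-1,-1,-1])

```text
time_s: 2.77
tcp_pos: [0.6142, 0.0123, 0.2999]
ee_rot: [-0.32, 0.948, -0.0, -0.0]
force: [1.1, 0.0, 0.4]
opening: 1.003
```

```bash
python3 -c "
from h import *
st();plan(leverpose(0,0,back=.1),leverpose(0,0))
d=r.camera('wrist');im=d['pixels'][:,:,::-1].copy()
print([ (t,[(x['point'],round(x['conf'],2)) for x in r.search_frame(t,'wrist')][:2]) for t in ['lever_grip','nut_wing']])
P=proj(d,W(B,np.array([grip(0),grip(0,.112),NUT,PIV]))).round(1);print(P.tolist())
for p in P: cv2.circle(im,tuple(int(v) for v in p),4,(0,0,255),1)
cv2.imwrite('pics/w1.png',im)"
```

```text
{'time_s': 2.767, 'joint_positions': [-0.112, 0.418, 0.305, 1.459, -0.0, -0.763], 'tcp_pos': [0.614, 0.012, 0.3], 'force': [1.071, 0.046, 0.441], 'ft_torque': [0.018, -0.104, -0.007], 'opening': 1.003}
twist [0.0, -0.001, -0.003] travel [0.04, 0.18, -0.42]
twist [0.0, -0.001, -0.003] travel [0.03, 0.17, 9.58]
[('lever_grip', [([325.4, 216.0], 0.72)]), ('nut_wing', [([326.6, 65.1], 0.63), ([527.4, 193.0], 0.28)])]
[[323.8, 243.3], [324.0, 268.5], [323.3, 43.6], [323.3, 131.1]]
```

View pics/w1.png

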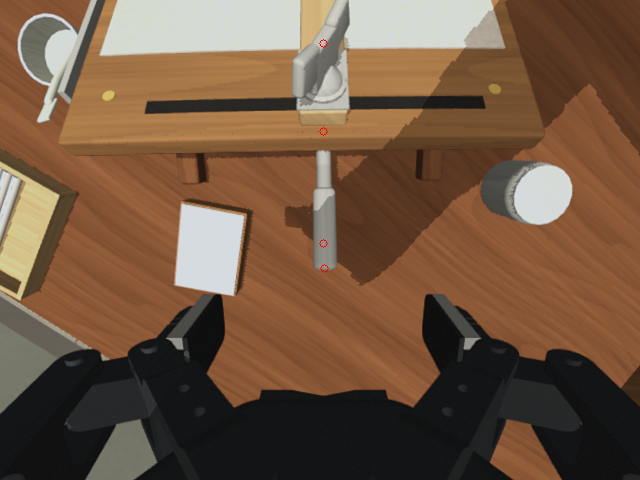

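Lever at (325,150–268), projected model points land on it; nut wing around (322,45). The model holds. Descend and grip.

Request:
servo_tool(twist=[[0,0,0],[0,0,0],[0,0,0],[0,0,0],[0,0,0],[0,0,0],[0,0,0],[0,0,0]], travel=[[0,0.2,3],[0,0.2,6],[0,0.2,8.5],[0,0.2,9.6],[0,0.2,9.6],[0,0.2,9.6],[0,0.2,9.6],[0,0.2,9.6]], grip=[-1,-1,-1,-0.5,0,1,1,1], squeeze=40)

```text
time_s: 3.58
tcp_pos: [0.6111, 0.017, 0.2067]
ee_rot: [-0.321, 0.947, -0.0, 0.001]
force: [0.2, -0.3, 1.0]
opening: 0.299
```

Request:
servo_tool(twist=[[0,0,0],[0,0,0],[0,0,0],[0,0,0]], travel=[[0,0,0],[0,0,0],[0,0,0],[0,0,0]], grip=[1,1,1,1])

```text
time_s: 3.92
tcp_pos: [0.6135, 0.0141, 0.2072]
ee_rot: [-0.32, 0.947, -0.004, 0.002]
force: [13.6, -19.5, 0.7]
opening: 0.178
```

```bash
python3 -c "
from h import *
st();
d=r.camera('wrist');Rc=R.from_rotvec(np.ravel(d['rvec']));pc=-Rc.inv().apply(np.ravel(d['tvec']))
o=r.get_obs();print('cam in tool',R.from_quat(o['ee_rot']).inv().apply(pc-o['tcp_pos']))
for q,a in [(0,0),(.25,.05),(.5,.1),(.75,.15),(1,.2),(1.2,.25),(1.4,.3),(1.5,.3)]: plan(leverpose(q,a))"
```

```text
{'time_s': 3.917, 'joint_positions': [-0.108, 0.428, 0.071, 1.207, -0.005, -0.759], 'tcp_pos': [0.614, 0.014, 0.207], 'force': [13.552, -19.457, 0.683], 'ft_torque': [-3.513, -2.376, 0.118], 'opening': 0.178}
cam in tool [ 0.06685345  0.00084949 -0.11759746]
twist [-0.009, 0.002, -0.002] travel [0.1, -0.0, 0.31]
twist [-0.008, 0.052, -0.003] travel [-1.09, 0.02, 2.52]
twist [-0.008, 0.102, -0.003] travel [-1.7, 0.04, 4.95]
twist [-0.008, 0.152, -0.003] travel [-1.69, 0.06, 7.45]
twist [-0.008, 0.202, -0.003] travel [-1.06, 0.08, 9.86]
twist [-0.008, 0.252, -0.003] travel [-0.15, 0.09, 11.62]
twist [-0.008, 0.302, -0.004] travel [1.09, 0.1, 13.17]
twist [-0.008, 0.302, -0.004] travel [1.84, 0.11, 13.84]
```

Request:
servo_tool(twist=[[0,0,0],[0,0,0],[0,0.025,0],[0,0.05,0],[0,0.075,0],[0,0.1,0],[0,0.125,0],[0,0.15,0]], travel=[[0,-0.2,0],[0,-0.4,0],[-0.7,-0.4,1.1],[-1.2,-0.4,2.2],[-1.6,-0.4,3.4],[-1.8,-0.4,4.6],[-1.85,-0.4,5.9],[-1.8,-0.4,7.1]], grip=[1,1,1,1,1,1,1,1])

```text
time_s: 4.63
tcp_pos: [0.629, 0.0251, 0.1351]
ee_rot: [-0.32, 0.944, -0.025, -0.07]
force: [3.3, 2.0, 5.6]
opening: 0.181
```

```bash
python3 -c "
from h import *
st();p,Rr=leverpose(.75,.15);print(p);o=r.get_obs();v=BR.inv().apply(o['tcp_pos']-np.r_[B[:2],0])+.006*np.array([-np.sin(.15),0,-np.cos(.15)])-PIV;print('L',np.hypot(v[0],v[2]),'q',.611-np.arctan2(v[2],v[0]),v)
for q,a in [(.75,.15),(.9,.18),(1,.2),(1.2,.25),(1.4,.3),(1.5,.3)]: plan(leverpose(q,a),cmd=leverpose(.75,.15))"
```

```text
{'time_s': 4.633, 'joint_positions': [-0.049, 0.576, 0.123, 1.23, -0.097, -0.698], 'tcp_pos': [0.629, 0.025, 0.135], 'force': [3.318, 1.988, 5.632], 'ft_torque': [0.12, -0.286, 0.239], 'opening': 0.181}
[0.62711294 0.02440609 0.13279099]
L 0.10159997108350399 q 0.7255032200320461 [ 0.10093466 -0.00054412 -0.01160812]
twist [0.0, 0.0, 0.0] travel [0.0, 0.0, 0.0]
twist [-0.0, 0.03, -0.0] travel [0.08, -0.0, 1.5]
twist [0.0, 0.05, 0.0] travel [0.25, -0.0, 2.48]
twist [0.0, 0.1, -0.0] travel [0.89, -0.0, 4.36]
twist [0.0, 0.15, -0.0] travel [1.88, -0.0, 6.08]
twist [0.0, 0.15, -0.0] travel [2.52, -0.0, 6.85]
```

Request:
servo_tool(twist=[[0,0.03,0],[0,0.05,0],[0,0.075,0],[0,0.1,0],[0,0.125,0],[0,0.15,0],[0,0.15,0],[0,0.15,0]], travel=[[0.1,0,1.5],[0.25,0,2.5],[0.5,0,3.4],[0.9,0,4.4],[1.35,0,5.2],[1.9,0,6.1],[2.5,0,6.8],[2.5,0,6.8]], grip=[1,1,1,1,1,1,1,1])

```text
time_s: 5.3
tcp_pos: [0.6007, 0.0031, 0.0703]
ee_rot: [-0.317, 0.937, -0.048, -0.141]
force: [10.1, 1.5, -8.6]
opening: 0.177
```

```bash
python3 -c "
from h import *
st();o=r.get_obs();v=BR.inv().apply(o['tcp_pos']-np.r_[B[:2],0]+.006*R.from_quat(o['ee_rot']).apply([0,0,1]))-PIV;print('L',np.hypot(v[0],v[2]),'q',.611-np.arctan2(v[2],v[0]),v)"
```

```text
{'time_s': 5.3, 'joint_positions': [-0.047, 0.657, 0.063, 1.206, -0.192, -0.678], 'tcp_pos': [0.601, 0.003, 0.07], 'force': [10.14, 1.487, -8.556], 'ft_torque': [0.531, -1.971, 0.514], 'opening': 0.177}
L 0.0996863833875742 q 1.4812306691881825 [ 0.06426285 -0.00082371 -0.07620801]
```

Request:
servo_tool(twist=[[0,0,0],[0,0,0],[0,0,0],[0,0,0],[0,0,0],[0,0,0],[0,0,0],[0,0,0]], travel=[[0,0,0],[0,0,0],[0,0,0],[0,0,-1.5],[0,0,-4.5],[0,0,-8.5],[0,0,-12.5],[0,0,-16.5]], grip=[0,0,0,0,0,0,0,0])

```text
time_s: 5.97
tcp_pos: [0.6381, 0.0334, 0.2308]
ee_rot: [-0.317, 0.937, -0.048, -0.141]
force: [1.7, -0.9, 0.1]
opening: 0.503
```

Request:
servo_tool(twist=[[0,0,0],[0,0,0],[0,0,0]], travel=[[0,0,-4],[0,0,-8],[0,0,-8]], grip=[0,0,-0.3])

```text
time_s: 6.22
tcp_pos: [0.6576, 0.048, 0.3086]
ee_rot: [-0.317, 0.937, -0.049, -0.14]
force: [1.1, 0.6, 0.8]
opening: 0.628
```

```bash
python3 -c "
from h import *
st()
d=r.camera('wrist');im=d['pixels'][:,:,::-1].copy()
print([ (t,[(x['point'],round(x['conf'],2)) for x in r.search_frame(t,'wrist')][:2]) for t in ['lever_grip','nut_wing']])
P=proj(d,W(B,np.array([grip(1.48),grip(1.48,.112),NUT,PIV]))).round(1);print(P.tolist())
for q in np.arange(-.8,.3,.2):
    w=[NUT+k*.035*(np.cos(q)*U+np.sin(q)*np.array([0,1,0])) for k in(-1,1)]
    print(round(q,1),proj(d,W(B,w)).round().tolist())
cv2.imwrite('pics/w2.png',im)
plan(nutpose(-.4,back=.09))"
```

```text
{'time_s': 6.217, 'joint_positions': [0.019, 0.746, 0.899, 1.964, -0.176, -0.613], 'tcp_pos': [0.658, 0.048, 0.309], 'force': [1.137, 0.623, 0.836], 'ft_torque': [0.137, -0.274, 0.052], 'opening': 0.628}
[('lever_grip', [([325.6, 180.2], 0.92), ([323.0, 55.4], 0.29)]), ('nut_wing', [([322.2, 53.2], 0.75)])]
[[322.1, 208.9], [322.2, 220.5], [321.4, 41.2], [321.8, 132.4]]
-0.8 [[354.0, 28.0], [285.0, 57.0]]
-0.6 [[347.0, 26.0], [292.0, 60.0]]
-0.4 [[339.0, 24.0], [301.0, 62.0]]
-0.2 [[330.0, 23.0], [311.0, 63.0]]
-0.0 [[322.0, 23.0], [321.0, 64.0]]
0.2 [[313.0, 23.0], [332.0, 63.0]]
twist [-0.183, -0.897, 0.372] travel [22.11, 0.03, 9.08]
```

View pics/w2.png

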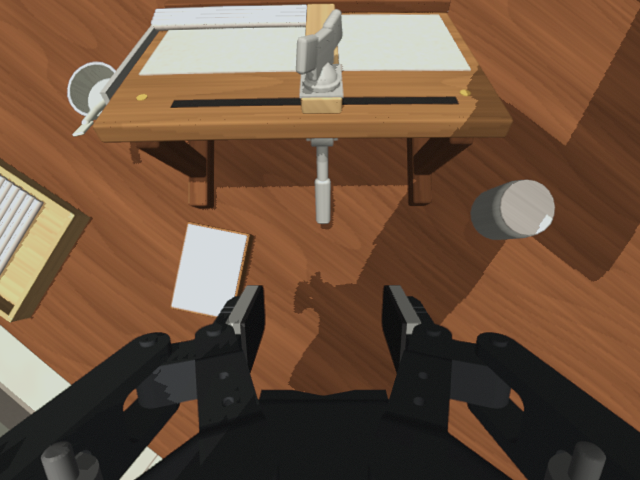

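Lever hangs open to (323,222), as predicted; wings run (305,55)–(337,27), angle about -0.4. Move to the nut hover.

```bash
python3 -c "
from h import *
plan(nutpose(-.4,back=.13),nutpose(-.4,back=.06));print(nutpose(-.4,back=.13)[0])"
```

```text
twist [-0.183, -0.897, 0.372] travel [25.27, 0.02, 6.63]
twist [-0.183, -0.897, 0.372] travel [19.75, 0.03, 10.93]
[ 0.45035785 -0.11102682  0.31602553]
```

Request:
servo_tool(twist=[[-0.02,-0.11,0.05],[-0.05,-0.22,0.09],[-0.07,-0.34,0.14],[-0.09,-0.45,0.19],[-0.11,-0.56,0.23],[-0.14,-0.67,0.28],[-0.16,-0.79,0.33],[-0.183,-0.897,0.372]], travel=[[2.5,0,-1],[6,0,-1],[9.5,0,0],[13,0,1.5],[16.5,0,3],[20,0,4.5],[23,0,5.8],[25.3,0,6.6]], grip=[-0.3,-0.3,-0.3,-0.3,-0.3,-0.3,-0.3,-0.3])

```text
time_s: 7.03
tcp_pos: [0.464, -0.0988, 0.3169]
ee_rot: [-0.164, 0.964, 0.113, 0.178]
force: [0.2, -1.1, 0.7]
opening: 0.649
```

Request:
servo_tool(twist=[[0,0,0],[0,0,0]], travel=[[0,0,0],[0,0,0]], grip=[-0.3,-0.3])

```text
time_s: 7.2
tcp_pos: [0.4645, -0.1005, 0.3169]
ee_rot: [-0.162, 0.964, 0.113, 0.176]
force: [0.8, -0.2, 0.8]
opening: 0.649
```

```bash
python3 -c "
from h import *
st()
plan(nutpose(-.4,back=.13),nutpose(-.4))
d=r.camera('wrist');im=d['pixels'][:,:,::-1].copy()
print([ (t,[(x['point'],round(x['conf'],2)) for x in r.search_frame(t,'wrist')][:2]) for t in ['nut_wing']])
print(proj(d,W(B,NUT)))
for h in (-.014,.013):
  w=[NUT+h*N+k*.035*(np.cos(-.4)*U+np.sin(-.4)*np.array([0,1,0])) for k in(-1,1)]
  for p in proj(d,W(B,w)).round().tolist(): print(p);cv2.circle(im,(int(p[0]),int(p[1])),4,(0,0,255),1)
cv2.imwrite('pics/w3.png',im)"
```

```text
{'time_s': 7.2, 'joint_positions': [-0.613, 0.053, -0.21, 1.211, 0.41, -0.926], 'tcp_pos': [0.464, -0.1, 0.317], 'force': [0.807, -0.223, 0.821], 'ft_torque': [-0.215, 0.259, -0.026], 'opening': 0.649}
twist [-0.037, -0.191, 0.069] travel [1.57, -0.49, -0.63]
twist [-0.037, -0.191, 0.069] travel [-0.91, -0.1, 12.12]
[('nut_wing', [([321.5, 252.3], 0.59)])]
[[320.59604686 255.66421795]]
[324.0, 210.0]
[318.0, 296.0]
[323.0, 210.0]
[317.0, 305.0]
```

View pics/w3.png

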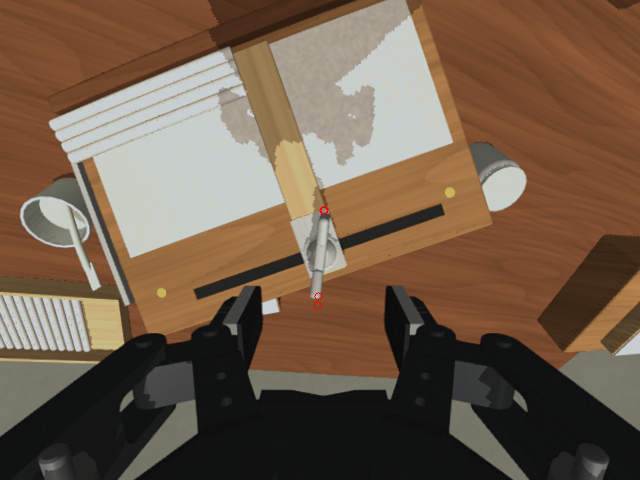

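The predicted wing tips (324,210),(317,300) lie on the wings. Finish alignment and descend.

Request:
servo_tool(twist=[[-0.02,-0.1,0.04],[-0.037,-0.191,0.069],[-0.037,-0.191,0.069],[-0.037,-0.191,0.069]], travel=[[0.8,-0.3,-0.3],[1.6,-0.5,-0.6],[1.6,-0.5,-0.6],[1.6,-0.5,-0.6]], grip=[-0.3,-0.3,-0.3,-0.3])

```text
time_s: 7.63
tcp_pos: [0.453, -0.1093, 0.3161]
ee_rot: [-0.124, 0.946, 0.152, 0.259]
force: [-0.1, -0.4, -0.1]
opening: 0.652
```

```bash
python3 -c "
from h import *
st()
plan(nutpose(-.4,back=.13),nutpose(-.4,off=.002))"
```

```text
{'time_s': 7.633, 'joint_positions': [-0.749, 0.002, -0.332, 1.127, 0.601, -0.975], 'tcp_pos': [0.453, -0.109, 0.316], 'force': [-0.12, -0.427, -0.145], 'ft_torque': [-0.276, 0.345, 0.001], 'opening': 0.652}
twist [0.004, -0.002, 0.005] travel [0.25, -0.08, -0.17]
twist [0.004, -0.002, 0.005] travel [0.22, -0.12, 12.63]
```

Request:
servo_tool(twist=[[0,0,0],[0,0,0],[0,0,0],[0,0,0],[0,0,0],[0,0,0],[0,0,0],[0,0,0]], travel=[[0.2,-0.1,3],[0.2,-0.1,6],[0.2,-0.1,9],[0.2,-0.1,11.5],[0.2,-0.1,12.6],[0.2,-0.1,12.6],[0.2,-0.1,12.6],[0.2,-0.1,12.6]], grip=[-0.3,-0.3,-0.3,-0.3,-0.3,-0.2,0,0.2])

```text
time_s: 8.3
tcp_pos: [0.5094, -0.0666, 0.2131]
ee_rot: [-0.124, 0.946, 0.152, 0.26]
force: [-0.3, 0.9, 0.4]
opening: 0.402
```

```bash
python3 -c "
from h import *
st()
plan(nutpose(-.4,off=.002))"
```

```text
{'time_s': 8.3, 'joint_positions': [-0.578, 0.093, -0.535, 0.716, 0.573, -0.772], 'tcp_pos': [0.509, -0.067, 0.213], 'force': [-0.33, 0.883, 0.388], 'ft_torque': [-0.267, 0.425, -0.056], 'opening': 0.402}
twist [0.003, -0.001, 0.007] travel [0.16, 0.0, 0.13]
```

Request:
servo_tool(twist=[[0,0,0],[0,0,0],[0,0,0],[0,0,0],[0,0,0],[0,0,0]], travel=[[0.1,0,0],[0.1,0,0],[0.1,0,0],[0.1,0,0],[0.1,0,0],[0.1,0,0]], grip=[1,1,1,1,1,1], squeeze=50)

```text
time_s: 8.8
tcp_pos: [0.5083, -0.0683, 0.2124]
ee_rot: [-0.123, 0.946, 0.151, 0.26]
force: [1.1, -5.9, -1.1]
opening: 0.078
```

```bash
python3 -c "
from h import *
st()
plan(nutpose(-.4,off=.002))"
```

```text
{'time_s': 8.8, 'joint_positions': [-0.582, 0.092, -0.539, 0.714, 0.572, -0.774], 'tcp_pos': [0.508, -0.068, 0.212], 'force': [1.073, -5.868, -1.059], 'ft_torque': [-1.069, 0.387, -0.75], 'opening': 0.078}
twist [-0.0, -0.0, 0.005] travel [0.01, 0.14, 0.18]
```

Request:
servo_tool(twist=[[0,0,0],[0,0,0.1],[0,0,0.2],[0,0,0.3],[0,0,0.4],[0,0,0.5],[0,0,0.6],[0,0,0.7]], travel=[[0,-0.1,0],[0,-0.1,0],[0,-0.1,0],[0,-0.1,0],[0,-0.1,0],[0,-0.1,0],[0,-0.1,0],[0,-0.1,0]], grip=[1,1,1,1,1,1,1,1])

```text
time_s: 9.47
tcp_pos: [0.5084, -0.0678, 0.2123]
ee_rot: [0.21, 0.93, 0.233, 0.192]
force: [-1.1, 3.9, 4.6]
opening: 0.08
```

```bash
cat >> h.py <<'E'
def nt():
    st(); o=r.get_obs(); Q=R.from_quat(o['ee_rot']); R0=nutpose(-.4)[1]
    print('turn',(R0.inv()*Q).as_rotvec().round(3),'F tool',Q.inv().apply(o['force']).round(1),'T tool',Q.inv().apply(o['ft_torque']).round(2))
    w=.4-(R0.inv()*Q).as_rotvec()[2]
    plan(nutpose(-.4-(R0.inv()*Q).as_rotvec()[2],off=.002))
E
python3 -c "
from h import *
nt()"
```

```text
{'time_s': 9.467, 'joint_positions': [-0.582, 0.093, -0.539, 0.715, 0.575, -0.071], 'tcp_pos': [0.508, -0.068, 0.212], 'force': [-1.05, 3.864, 4.612], 'ft_torque': [0.57, -0.061, 0.739], 'opening': 0.08}
turn [-0.003  0.     0.699] F tool [ 1.5  5.2 -2.9] T tool [-0.7   0.5  -0.37]
twist [0.003, -0.001, -0.0] travel [0.07, 0.06, 0.15]
```

Turned 0.7 rad at 0.37 N m drag. Continue in stages, watching for the stop.

Request:
servo_tool(twist=[[0,0,0.1],[0,0,0.2],[0,0,0.3],[0,0,0.4],[0,0,0.45],[0,0,0.45]], travel=[[0,0,0],[0,0,0],[0,0,0],[0,0,0],[0,0,0],[0,0,0]], grip=[1,1,1,1,1,1])

```text
time_s: 9.97
tcp_pos: [0.5086, -0.0675, 0.2124]
ee_rot: [0.412, 0.86, 0.27, 0.136]
force: [3.8, 6.4, 3.3]
opening: 0.079
```

```bash
python3 -c "
from h import *
nt()"
```

```text
{'time_s': 9.967, 'joint_positions': [-0.582, 0.093, -0.538, 0.715, 0.577, 0.378], 'tcp_pos': [0.509, -0.067, 0.212], 'force': [3.825, 6.401, 3.254], 'ft_torque': [1.12, -0.478, 0.585], 'opening': 0.079}
turn [-5.000e-03  1.000e-03  1.148e+00] F tool [2.6 7.6 1.3] T tool [-1.08  0.8  -0.14]
twist [0.003, -0.003, -0.0] travel [0.09, -0.02, 0.14]
```

Request:
servo_tool(twist=[[0,0,0.1],[0,0,0.2],[0,0,0.3],[0,0,0.3]], travel=[[0,0,0],[0,0,0],[0,0,0],[0,0,0]], grip=[1,1,1,1])

```text
time_s: 10.3
tcp_pos: [0.5089, -0.0673, 0.2126]
ee_rot: [0.536, 0.788, 0.288, 0.093]
force: [7.0, 8.5, 1.2]
opening: 0.08
```

```bash
python3 -c "
from h import *
nt()"
```

```text
{'time_s': 10.3, 'joint_positions': [-0.582, 0.093, -0.538, 0.714, 0.577, 0.681], 'tcp_pos': [0.509, -0.067, 0.213], 'force': [6.987, 8.542, 1.223], 'ft_torque': [1.339, -1.057, 0.457], 'opening': 0.08}
turn [-5.00e-03  1.00e-03  1.45e+00] F tool [5.  8.4 5.2] T tool [-1.42  1.04 -0.14]
twist [0.003, -0.004, -0.0] travel [0.07, -0.07, 0.14]
```

Request:
servo_tool(twist=[[0,0,0.08],[0,0,0.16],[0,0,0.24],[0,0,0.3],[0,0,0.3]], travel=[[0,0.1,0],[0,0.1,0],[0,0.1,0],[0,0.1,0],[0,0.1,0]], grip=[1,1,1,1,1])

```text
time_s: 10.72
tcp_pos: [0.5093, -0.0672, 0.2127]
ee_rot: [0.648, 0.7, 0.298, 0.049]
force: [5.2, 6.4, -0.6]
opening: 0.079
```

```bash
python3 -c "
from h import *
nt()"
```

```text
{'time_s': 10.717, 'joint_positions': [-0.58, 0.094, -0.537, 0.715, 0.576, 0.98], 'tcp_pos': [0.509, -0.067, 0.213], 'force': [5.184, 6.414, -0.6], 'ft_torque': [0.879, -0.59, 0.458], 'opening': 0.079}
turn [-0.004  0.003  1.748] F tool [5.  4.2 5.1] T tool [-0.54  1.   -0.18]
twist [0.0, -0.004, -0.0] travel [0.04, -0.13, 0.12]
```

Request:
servo_tool(twist=[[0,0,0.05],[0,0,0.1],[0,0,0.1],[0,0,0.1]], travel=[[0,0,0],[0,0,0],[0,0,0],[0,0,0]], grip=[1,1,1,1])

```text
time_s: 11.05
tcp_pos: [0.5094, -0.0672, 0.2127]
ee_rot: [0.68, 0.668, 0.3, 0.035]
force: [6.3, 7.1, -0.5]
opening: 0.082
```

```bash
python3 -c "
from h import *
nt()"
```

```text
{'time_s': 11.05, 'joint_positions': [-0.58, 0.094, -0.537, 0.715, 0.576, 1.076], 'tcp_pos': [0.509, -0.067, 0.213], 'force': [6.279, 7.139, -0.457], 'ft_torque': [0.456, -0.664, 0.881], 'opening': 0.082}
turn [-0.004  0.003  1.844] F tool [6.  4.6 5.7] T tool [-0.33  0.87 -0.75]
twist [0.0, -0.004, -0.0] travel [0.03, -0.15, 0.13]
```

Request:
servo_tool(twist=[[0,0,0.05],[0,0,0.1],[0,0,0.1],[0,0,0.1]], travel=[[0,0,0],[0,0,0],[0,0,0],[0,0,0]], grip=[1,1,1,1])

```text
time_s: 11.38
tcp_pos: [0.5094, -0.0673, 0.2128]
ee_rot: [0.712, 0.633, 0.301, 0.02]
force: [2.7, 5.4, 1.0]
opening: 0.08
```

```bash
python3 -c "
from h import *
nt()"
```

```text
{'time_s': 11.383, 'joint_positions': [-0.58, 0.094, -0.536, 0.715, 0.576, 1.175], 'tcp_pos': [0.509, -0.067, 0.213], 'force': [2.654, 5.428, 1.015], 'ft_torque': [0.116, -0.719, 1.703], 'opening': 0.08}
turn [-0.004  0.003  1.943] F tool [5.4 1.7 2.3] T tool [ 0.03  0.94 -1.59]
twist [-0.0, -0.004, -0.0] travel [0.01, -0.15, 0.13]
```

Torque climbed 0.18 → 0.75 → 1.59 N m: the stop. Open and back off.

Request:
servo_tool(twist=[[0,0,0],[0,0,0],[0,0,0],[0,0,0],[0,0,0],[0,0,0],[0,0,0],[0,0,0]], travel=[[0,0,0],[0,0,0],[0,0,0],[0,0,-2],[0,0,-5],[0,0,-9],[0,0,-13],[0,0,-13]], grip=[0,0,0,0,0,-0.2,-0.3,-0.3])

```text
time_s: 12.05
tcp_pos: [0.4491, -0.1154, 0.3236]
ee_rot: [0.714, 0.633, 0.301, 0.023]
force: [0.8, 0.8, -0.2]
opening: 0.649
```

```bash
python3 -c "
from h import *
st()
d=r.camera('wrist');im=d['pixels'][:,:,::-1].copy()
for q in (-2.1,-2.2,-2.3): 
  w=[NUT+.005*N+k*.035*(np.cos(q)*U+np.sin(q)*np.array([0,1,0])) for k in(-1,1)]
  print(q,proj(d,W(B,w)).round().tolist())
cv2.imwrite('pics/w4.png',im)
p=W(B,[.15,.016,.33])[0]; plan((p,leverpose(0,.3)[1]),leverpose(1.48,.3,back=.245),leverpose(1.48,.3))
print(p,leverpose(1.48,.3,back=.245)[0])"
```

```text
{'time_s': 12.05, 'joint_positions': [-0.769, -0.003, -0.317, 1.151, 0.604, 0.956], 'tcp_pos': [0.449, -0.115, 0.324], 'force': [0.807, 0.819, -0.204], 'ft_torque': [-0.299, 0.431, 0.051], 'opening': 0.649}
-2.1 [[309.0, 195.0], [331.0, 278.0]]
-2.2 [[313.0, 194.0], [326.0, 279.0]]
-2.3 [[318.0, 194.0], [322.0, 279.0]]
twist [1.052, 0.445, -2.146] travel [11.64, 11.44, 10.37]
twist [1.052, 0.445, -2.146] travel [14.68, 14.53, 16.58]
twist [1.052, 0.445, -2.146] travel [1.16, 0.66, 31.58]
[0.60143544 0.00473153 0.33      ] [0.65790683 0.04800092 0.30413938]
```

View pics/w4.png

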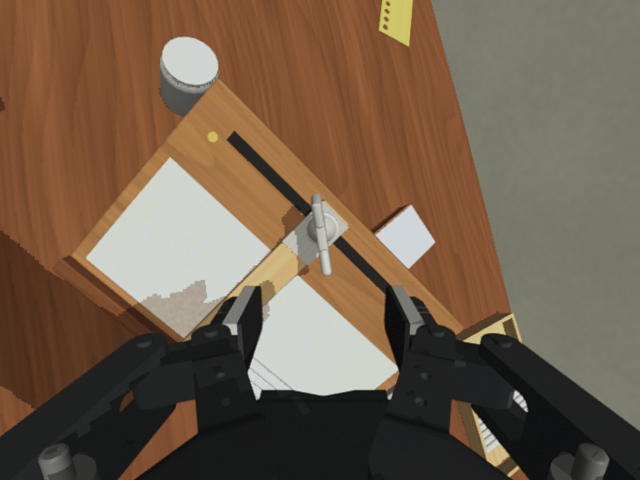

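Wings now run (316,197)–(327,272), matching turn 2.2. Unwind the wrist and return to the lever.

Request:
servo_tool(twist=[[0,0,-0.12],[0,0,-0.24],[0,0,-0.36],[0,0,-0.48],[0,0,-0.6],[0,0,-0.72],[0,0,-0.84],[0,0,-0.96]], travel=[[0,0,-1],[0,0,-2],[0,0,-2],[0,0,-2],[0,0,-2],[0,0,-2],[0,0,-2],[0,0,-2]], grip=[-0.3,-0.3,-0.3,-0.3,-0.3,-0.3,-0.3,-0.3])

```text
time_s: 12.77
tcp_pos: [0.441, -0.1201, 0.3341]
ee_rot: [0.338, 0.892, 0.257, 0.157]
force: [0.2, -0.2, -0.1]
opening: 0.647
```

Request:
servo_tool(twist=[[0,0,-0.12],[0,0,-0.24],[0,0,-0.36],[0,0,-0.48],[0,0,-0.6],[0,0,-0.72],[0,0,-0.84],[0,0,-0.96]], travel=[[0,0,0],[0,0,0],[0,0,0],[0,0,0],[0,0,0],[0,0,0],[0,0,0],[0,0,0]], grip=[-0.3,-0.3,-0.3,-0.3,-0.3,-0.3,-0.3,-0.3])

```text
time_s: 13.43
tcp_pos: [0.441, -0.12, 0.3341]
ee_rot: [-0.112, 0.947, 0.155, 0.258]
force: [-0.4, 0.1, -0.2]
opening: 0.65
```

```bash
python3 -c "
from h import *
st()
plan(leverpose(1.48,.3,back=.245),leverpose(1.48,.3))"
```

```text
{'time_s': 13.433, 'joint_positions': [-0.792, -0.005, -0.289, 1.204, 0.606, -1.002], 'tcp_pos': [0.441, -0.12, 0.334], 'force': [-0.437, 0.078, -0.206], 'ft_torque': [-0.295, 0.381, 0.019], 'opening': 0.65}
twist [0.194, 0.897, -0.388] travel [-18.92, 8.53, 18.2]
twist [0.194, 0.897, -0.388] travel [-1.26, 0.59, 33.21]
```

Request:
servo_tool(twist=[[0.02,0.11,-0.05],[0.05,0.22,-0.1],[0.07,0.34,-0.15],[0.1,0.45,-0.19],[0.12,0.56,-0.24],[0.145,0.67,-0.29],[0.17,0.79,-0.34],[0.194,0.897,-0.388]], travel=[[-2.4,1.1,2],[-4.8,2.1,4],[-7.1,3.2,6.5],[-9.5,4.3,8.8],[-11.8,5.3,11],[-14.2,6.4,13.4],[-16.6,7.5,15.8],[-18.9,8.5,18.2]], grip=[-0.3,-0.3,-0.3,-0.3,-0.3,-0.3,-0.3,-0.3])

```text
time_s: 14.1
tcp_pos: [0.646, 0.0365, 0.307]
ee_rot: [-0.281, 0.957, -0.006, -0.067]
force: [0.9, -0.5, 0.5]
opening: 0.651
```

Request:
servo_tool(twist=[[0,0,0],[0,0,0]], travel=[[0,0,0],[0,0,0]], grip=[-0.2,-0.2])

```text
time_s: 14.27
tcp_pos: [0.6464, 0.0356, 0.3048]
ee_rot: [-0.28, 0.958, -0.004, -0.067]
force: [0.4, -1.0, 0.3]
opening: 0.603
```

```bash
python3 -c "
from h import *
st()
plan(leverpose(1.48,.3,back=.245),leverpose(1.48,.3))"
```

```text
{'time_s': 14.267, 'joint_positions': [-0.05, 0.592, 0.615, 1.717, -0.052, -0.616], 'tcp_pos': [0.646, 0.036, 0.305], 'force': [0.415, -0.956, 0.287], 'ft_torque': [0.051, -0.075, 0.002], 'opening': 0.603}
twist [0.047, 0.17, -0.078] travel [-1.63, 0.43, -0.14]
twist [0.047, 0.17, -0.078] travel [2.47, -0.89, 23.98]
```

Request:
servo_tool(twist=[[0.02,0.08,-0.04],[0.047,0.17,-0.078],[0.047,0.17,-0.078],[0.047,0.17,-0.078]], travel=[[-0.8,0.2,0],[-1.6,0.4,0],[-1.6,0.4,0],[-1.6,0.4,0]], grip=[-0.2,-0.2,-0.2,-0.2])

```text
time_s: 14.6
tcp_pos: [0.6563, 0.0459, 0.3055]
ee_rot: [-0.316, 0.937, -0.048, -0.14]
force: [-0.8, -0.5, -0.9]
opening: 0.603
```

```bash
python3 -c "
from h import *
st()
plan(leverpose(1.48,.3,back=.245),leverpose(1.48,.3))"
```

```text
{'time_s': 14.6, 'joint_positions': [0.015, 0.739, 0.875, 1.947, -0.175, -0.614], 'tcp_pos': [0.656, 0.046, 0.305], 'force': [-0.832, -0.516, -0.907], 'ft_torque': [0.114, -0.237, -0.003], 'opening': 0.603}
twist [-0.001, 0.004, -0.004] travel [-0.28, 0.07, 0.05]
twist [-0.001, 0.004, -0.004] travel [-0.19, 0.09, 24.55]
```

Request:
servo_tool(twist=[[0,0,0],[0,0,0],[0,0,0],[0,0,0],[0,0,0],[0,0,0],[0,0,0],[0,0,0]], travel=[[-0.2,0,4],[-0.2,0,8],[-0.2,0,12],[-0.2,0,16],[-0.2,0,19.5],[-0.2,0,22],[-0.2,0,24],[-0.2,0,24.5]], grip=[-0.2,-0.2,-0.2,-0.2,-0.2,-0.2,-0.2,-0.2])

```text
time_s: 15.27
tcp_pos: [0.5974, 0.0016, 0.0709]
ee_rot: [-0.315, 0.938, -0.047, -0.14]
force: [0.1, 0.5, -0.3]
opening: 0.602
```

Request:
servo_tool(twist=[[0,0,0],[0,0,0],[0,0,0],[0,0,0],[0,0,0],[0,0,0]], travel=[[0,0,0],[0,0,0],[0,0,0],[0,0,0],[0,0,0],[0,0,0]], grip=[0.3,1,1,1,1,1], squeeze=60)

```text
time_s: 15.77
tcp_pos: [0.601, 0.0031, 0.0737]
ee_rot: [-0.316, 0.937, -0.049, -0.139]
force: [-5.4, -0.4, 9.9]
opening: 0.178
```

```bash
python3 -c "
from h import *
st()
o=r.get_obs();v=BR.inv().apply(o['tcp_pos']-np.r_[B[:2],0]+.006*R.from_quat(o['ee_rot']).apply([0,0,1]))-PIV;print('L',np.hypot(v[0],v[2]),'q',.611-np.arctan2(v[2],v[0]),v)
for q,a in [(1.4,.3),(1.25,.26),(1.1,.23),(.95,.2),(.8,.17),(.7,.15),(.6,.12)]: plan(leverpose(q,a),cmd=leverpose(1.48,.3))"
```

```text
{'time_s': 15.767, 'joint_positions': [-0.048, 0.653, 0.065, 1.209, -0.191, -0.677], 'tcp_pos': [0.601, 0.003, 0.074], 'force': [-5.384, -0.436, 9.869], 'ft_torque': [-0.048, 1.337, 0.057], 'opening': 0.178}
L 0.0971582762079288 q 1.4567152519257682 [ 0.06443499 -0.00106097 -0.07271769]
twist [0.0, 0.0, 0.0] travel [-0.4, 0.0, -0.69]
twist [0.0, -0.04, -0.0] travel [-0.98, 0.0, -2.06]
twist [-0.0, -0.07, -0.0] travel [-1.36, -0.0, -3.51]
twist [-0.0, -0.1, 0.0] travel [-1.51, 0.0, -4.99]
twist [0.0, -0.13, -0.0] travel [-1.44, 0.0, -6.49]
twist [-0.0, -0.15, 0.0] travel [-1.27, -0.0, -7.48]
twist [-0.0, -0.18, 0.0] travel [-0.99, -0.0, -8.44]
```

Request:
servo_tool(twist=[[0,0,0],[0,-0.04,0],[0,-0.07,0],[0,-0.1,0],[0,-0.13,0],[0,-0.15,0],[0,-0.18,0],[0,-0.18,0]], travel=[[-0.4,0,-0.7],[-1,0,-2.1],[-1.35,0,-3.5],[-1.5,0,-5],[-1.45,0,-6.5],[-1.3,0,-7.5],[-1,0,-8.4],[-1,0,-8.4]], grip=[1,1,1,1,1,1,1,1])

```text
time_s: 16.43
tcp_pos: [0.6274, 0.0239, 0.152]
ee_rot: [-0.319, 0.946, -0.02, -0.053]
force: [-5.7, -0.5, -2.0]
opening: 0.171
```

```bash
cat >> h.py <<'E'
def lv():
    st()
    o=r.get_obs();v=BR.inv().apply(o['tcp_pos']-np.r_[B[:2],0]+.006*R.from_quat(o['ee_rot']).apply([0,0,1]))-PIV;print('L',np.hypot(v[0],v[2]),'q',.611-np.arctan2(v[2],v[0]),v,'Fboard',BR.inv().apply(o['force']).round(1))
E
python3 -c "
from h import *
lv()
for q,a in [(.5,.1),(.4,.1),(.3,.1),(.2,.1),(.1,.1),(0,.1),(-.03,.1)]: plan(leverpose(q,a,L=.099),cmd=leverpose(.6,.12,L=.099))"
```

```text
{'time_s': 16.433, 'joint_positions': [-0.06, 0.544, 0.115, 1.226, -0.076, -0.707], 'tcp_pos': [0.627, 0.024, 0.152], 'force': [-5.713, -0.498, -1.956], 'ft_torque': [0.295, 0.577, 0.176], 'opening': 0.171}
L 0.09929448806561623 q 0.5578268278371795 [ 0.09915415 -0.00063194  0.00527732] Fboard [-4.8  3.1 -2. ]
twist [0.0, -0.02, 0.0] travel [0.19, -0.0, -0.97]
twist [0.0, -0.02, 0.0] travel [0.46, 0.0, -1.92]
twist [0.0, -0.02, 0.0] travel [0.83, -0.0, -2.84]
twist [0.0, -0.02, 0.0] travel [1.29, -0.0, -3.72]
twist [0.0, -0.02, 0.0] travel [1.83, -0.0, -4.55]
twist [0.0, -0.02, 0.0] travel [2.46, -0.0, -5.32]
twist [0.0, -0.02, 0.0] travel [2.66, -0.0, -5.53]
```

Request:
servo_tool(twist=[[0,-0.02,0],[0,-0.02,0],[0,-0.02,0],[0,-0.02,0],[0,-0.02,0],[0,-0.02,0],[0,-0.02,0],[0,-0.02,0]], travel=[[0.2,0,-1],[0.45,0,-1.9],[0.8,0,-2.8],[1.3,0,-3.7],[1.8,0,-4.5],[2.4,0,-5.3],[2.6,0,-5.5],[2.6,0,-5.5]], grip=[1,1,1,1,1,1,1,1])

```text
time_s: 17.1
tcp_pos: [0.6117, 0.0117, 0.2083]
ee_rot: [-0.319, 0.946, -0.017, -0.045]
force: [-4.2, -2.8, -6.9]
opening: 0.165
```

```bash
python3 -c "
from h import *
lv()"
```

```text
{'time_s': 17.1, 'joint_positions': [-0.086, 0.481, 0.161, 1.319, -0.067, -0.734], 'tcp_pos': [0.612, 0.012, 0.208], 'force': [-4.156, -2.827, -6.867], 'ft_torque': [-0.195, 0.333, 0.245], 'opening': 0.165}
L 0.10046524659434883 q -0.04907632950824481 [ 0.07936206 -0.00074358  0.06160299] Fboard [-5.   0.3 -6.9]
```

Request:
servo_tool(twist=[[0,0,0],[0,0,0],[0,0,0],[0,0,0]], travel=[[0.2,0,-0.2],[0.3,0,-0.5],[0.3,0,-0.5],[0.3,0,-0.5]], grip=[1,1,1,1])

```text
time_s: 17.43
tcp_pos: [0.6097, 0.0103, 0.2116]
ee_rot: [-0.319, 0.946, -0.016, -0.046]
force: [0.1, -4.2, -25.3]
opening: 0.166
```

```bash
python3 -c "
from h import *
lv()"
```

```text
{'time_s': 17.433, 'joint_positions': [-0.088, 0.478, 0.164, 1.328, -0.067, -0.736], 'tcp_pos': [0.61, 0.01, 0.212], 'force': [0.058, -4.182, -25.349], 'ft_torque': [-0.299, -0.493, 0.404], 'opening': 0.166}
L 0.1006781130124085 q -0.08990689077043568 [ 0.07694402 -0.00061182  0.06492843] Fboard [ -2.5  -3.4 -25.3]
```

Request:
servo_tool(twist=[[0,0,0],[0,0,0],[0,0,0],[0,0,0],[0,0,0],[0,0,0],[0,0,0],[0,0,0]], travel=[[0,0,0.4],[0,0,0.4],[0,0,0.4],[0,0,0.4],[0,0,-2],[0,0,-5],[0,0,-9],[0,0,-11]], grip=[1,0,-0.3,-0.3,-0.3,-0.3,-0.3,-0.3])

```text
time_s: 18.1
tcp_pos: [0.6187, 0.0174, 0.3263]
ee_rot: [-0.319, 0.947, -0.018, -0.043]
force: [0.5, 0.1, 0.2]
opening: 0.653
```

Request:
servo_tool(twist=[[0,0,0],[0,0,0],[0,0,0]], travel=[[0,0,0],[0,0,0],[0,0,0]], grip=[-0.3,-0.3,-0.3])

```text
time_s: 18.35
tcp_pos: [0.6184, 0.0172, 0.3214]
ee_rot: [-0.319, 0.946, -0.017, -0.045]
force: [0.3, 0.1, -0.3]
opening: 0.653
```

```bash
python3 -c "
from h import *
st()
d=r.camera('wrist');im=d['pixels'][:,:,::-1].copy()
for q in (0,.1,.2,.3): print(q,proj(d,W(B,[grip(q,.112),grip(q,.05)])).round(1).tolist())
for q in (-2.0,-2.2,-2.4): 
  w=[NUT+.005*N+k*.035*(np.cos(q)*U+np.sin(q)*np.array([0,1,0])) for k in(-1,1)]
  print(q,proj(d,W(B,w)).round().tolist())
cv2.imwrite('pics/w5.png',im)
a=cv2.imread('pics/top0.png');b=r.camera('top')['pixels'][:,:,::-1]
cv2.imwrite('pics/t5.png',np.hstack([cv2.resize(x[150:350,225:485],None,fx=1.5,fy=1.5) for x in (a,b)]))
for t in ['paste_cup','tin','pad_block']: print(t,[(x['point'],round(x['conf'],2)) for x in r.search_frame(t,'top')][:2])"
```

```text
{'time_s': 18.35, 'joint_positions': [-0.076, 0.489, 0.478, 1.631, -0.066, -0.724], 'tcp_pos': [0.618, 0.017, 0.321], 'force': [0.298, 0.057, -0.349], 'ft_torque': [0.05, -0.078, 0.025], 'opening': 0.653}
0 [[322.4, 265.1], [322.3, 194.1]]
0.1 [[322.5, 269.7], [322.3, 197.2]]
0.2 [[322.5, 272.6], [322.4, 199.7]]
0.3 [[322.6, 274.0], [322.4, 201.5]]
-2.0 [[371.0, 76.0], [275.0, 48.0]]
-2.2 [[366.0, 82.0], [281.0, 42.0]]
-2.4 [[359.0, 88.0], [288.0, 37.0]]
paste_cup [([458.0, 198.4], 0.56), ([387.5, 259.5], 0.29)]
tin []
pad_block [([362.7, 166.2], 0.56)]
```

View pics/w5.png

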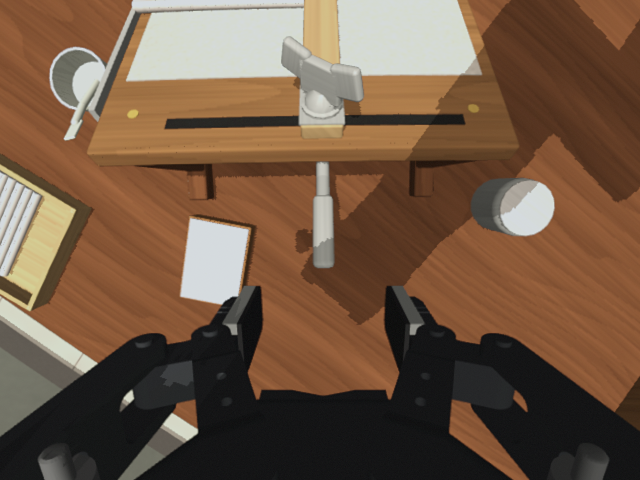

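View pics/t5.png

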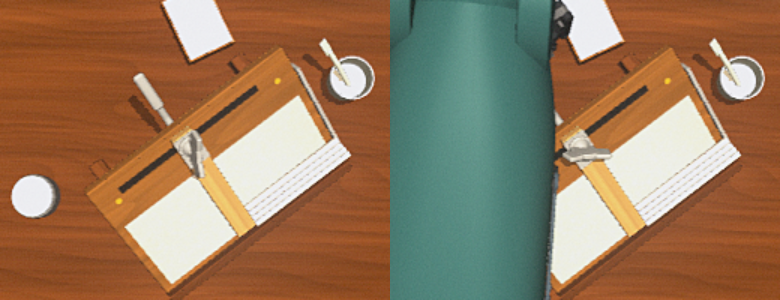

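Lever tip at about (323,267), against 265 predicted when shut. Wings match turn 2.2, and the cup, tin and block stand where they were. Handing in.

```bash
python3 -c "
from h import *
print(r.hand_in())"
```

```text
the job is handed in; nothing more can be done
None
```

The quick-release has been tightened and the job is handed in, at about 18.4 s of the 62 s allowed.

- **Lever opened:** I swung it to about 1.48 rad. A picture showed it hanging down behind the board where predicted.
- **Wing nut tightened:** I turned it about 1.8 rad clockwise until the torque climbed from about 0.2 to 1.6 N m, which I took as its stop. The wings afterwards matched a turn of 2.2 rad in the picture.
- **Lever shut:** I swung it back until it pressed on its shut stop with about 25 N, then let go. It stayed there, with its tip within about 2 px of the fully shut prediction.
- **Bystanders:** The cup and block look unmoved in the last pictures. The arm hid the tin from the top camera, so the network missed it there. The wrist picture shows it upright by its place beside the board.

The gripper was clear of everything at the end. No check failed, and the highest wrist force I read at the end of a move was about 25 N.

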